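Clamp the nested moulds in the trolley saddle

TASK

Get the glass shop's graded moulds ready for the trolley. Release both spring collars of the grey clamp saddle (pull each one up, turn it so that its toe swings clear of the seat, and let it down into its notch), and then seat the largest, flanged mould fully between the four stops while both collars are still released; stand every other mould upright inside the next larger one that is there, in size order, and finish with both collars locked again, their toes down on the flange of the largest mould. Leave the round wooden block and the tin alone.

Things in the scene. Friction and masses are not known exactly. Their poses are not given: they have to be found in the camera images.
- seat (a point): centre of the seat, on top of the grey clamp saddle plate (210 mm along x, 320 mm along y, 12 mm thick, fixed on the bench); z up. The collars stand at y = +124 mm (left) and -124 mm (right). Four stop pins, 12 mm thick and 8 mm high, at x = +-82, y = +-53 mm leave the largest mould's 176 mm flange about 4 mm of play all round
- left_collar (a point): middle of the left collar's knurled steel barrel (40 mm diameter, bare from 28 mm above to 29 mm below), on its vertical axis, at y = +124 mm of the seat, 50 mm above the plate when down; it rises with the collar. Below the barrel a toe 20 mm wide, 10 mm thick sticks out 48 mm from the axis, its underside 10 mm over the plate when down on an empty seat
- right_collar (a point): middle of the right collar's knurled steel barrel (40 mm diameter, bare from 28 mm above to 29 mm below), on its vertical axis, at y = -124 mm of the seat, 50 mm above the plate when down; it rises with the collar. Below the barrel a toe 20 mm wide, 10 mm thick sticks out 48 mm from the axis, its underside 10 mm over the plate when down on an empty seat
- left_turn (a joint): angle of the left collar, rad: 0 locked (toe points at the seat's centre), 1.3 released (toe swung counter-clockwise seen from above, pointing mostly along the seat's +x). Both are notches with about 0.12 rad of play; between them a gate block stops the collar unless it is pulled up more than 10 mm. Light friction; end stops at -0.15 and 1.45
- right_turn (a joint): angle of the right collar, rad: 0 locked (toe points at the seat's centre), 1.3 released (toe swung clockwise seen from above, pointing mostly along the seat's +x). Both are notches with about 0.12 rad of play; between them a gate block stops the collar unless it is pulled up more than 10 mm. Light friction; end stops at -0.15 and 1.45
- left_lift (a joint): how far the left collar is pulled up, m: 0 down, at most 0.020. A spring pushes it down: with its weight about 6 N to start, 11 N at 14 mm. About 0.002 when locked on the largest mould's flange; about 0.010 means its pin rests on the gate block, in no notch
- right_lift (a joint): how far the right collar is pulled up, m: 0 down, at most 0.020. A spring pushes it down: with its weight about 6 N to start, 11 N at 14 mm. About 0.002 when locked on the largest mould's flange; about 0.010 means its pin rests on the gate block, in no notch
- m1_mid (a point): the largest mould: an open round cup of plain cast aluminium, outer diameter 140 mm at the rim and 140 mm at the foot, 52 mm high, walls 8 mm, inner floor 12 mm above its underside. Point: centre, half-way up (26 mm above its underside and 26 mm below its rim); z along its axis, up as it stands; round its foot a flange 176 mm in diameter and 12 mm thick. Mass about 0.45 kg
- m2_mid (a point): the second largest mould: an open round cup of plain cast aluminium, outer diameter 112 mm at the rim and 106 mm at the foot, 66 mm high, walls 8 mm, inner floor 8 mm above its underside. Point: centre, half-way up (33 mm above its underside and 33 mm below its rim); z along its axis, up as it stands. Mass about 0.35 kg; may be absent
- m3_mid (a point): the third largest mould: an open round cup of plain cast aluminium, outer diameter 84 mm at the rim and 78 mm at the foot, 84 mm high, walls 8 mm, inner floor 8 mm above its underside. Point: centre, half-way up (42 mm above its underside and 42 mm below its rim); z along its axis, up as it stands. Mass about 0.3 kg; may be absent
- m4_mid (a point): the smallest mould: an open round cup of plain cast aluminium, outer diameter 56 mm at the rim and 50 mm at the foot, 102 mm high, walls 8 mm, inner floor 8 mm above its underside. Point: centre, half-way up (51 mm above its underside and 51 mm below its rim); z along its axis, up as it stands. Mass about 0.22 kg; may be absent
- m1: the largest mould; origin at the centre of its underside
- m2: the second largest mould; origin at the centre of its underside
- m3: the third largest mould; origin at the centre of its underside
- m4: the smallest mould; origin at the centre of its underside. Nested, each smaller mould stands at least 26 mm proud of the next larger one's rim
- block_mid (a point): bystander: round dark wooden shaping block, 84 mm in diameter, 50 mm high; its centre
- tin_mid (a point): bystander: open steel tin, 80 mm in diameter, 100 mm high; its centre
Mind the look-alikes: they are no part of the job. Leave any yellow look-alike of the m2 alone.

How it is judged:
On the way, in this order (a step that is already met when the one before it is completed fails the run):
1. both collars released and down in their notches (value of joint each of left_turn, right_turn above 1.05 rad and value of joint each of left_lift, right_lift below 0.005 m), for 0.2 s.
2. the largest mould seated between the stops while both collars are released (all of step 1 and horizontal distance between m1_mid and seat below 0.009 m and z of m1_mid in the frame of seat below 0.031 m and angle between m1_mid's own z axis and vertical below 0.12 rad and linear speed of m1 below 0.02 m/s), for 0.2 s.
At the end, for the whole second after the job is handed in: Largest mould seated (within 9 mm of the seat's centre, flat to 5 mm); every other mould present upright (0.12 rad) with its underside on the next larger one's floor (to 5 mm); all at rest; both collars locked (turn below 0.25) and down (lift under 6 mm) (horizontal distance between m1_mid and seat below 0.009 m and z of m1_mid in the frame of seat below 0.031 m and angle between each of m1_mid, m2_mid, m3_mid, m4_mid's own z axis and vertical below 0.12 rad and linear speed of each of m1, m2, m3, m4 below 0.02 m/s and horizontal distance between each of m2_mid, m3_mid, m4_mid and seat below 0.035 m and z of m2_mid in the frame of seat below 0.05 m and z of m3_mid in the frame of seat below 0.067 m and z of m4_mid in the frame of seat below 0.084 m and value of joint each of left_turn, right_turn below 0.25 rad and value of joint each of left_lift, right_lift below 0.006 m); the robot touches nothing.
It fails at once if a bystander (block or tin) is moved by more than 30 mm (distance of any of block_mid, tin_mid from where it was at the start of the episode above 0.03 m).
Of m2, m3, m4 only 2 to 3 are there at a start; the rules pass over those that are not, and their reading is None.
At some moment in a run one of m2, m3 may be knocked a few centimetres aside while the robot is not near it.
It also fails if it takes over 184 s, if anything falls off the work surface, if the arm or the gripper's body presses on something with over 40 N, if the wrist force passes 120 N, or if a joint passes its speed limit or range.

ROBOT

A 6-joint arm with a two-finger parallel gripper is mounted at the origin on the work surface. World frame = base frame: x ahead of the robot, y to its left, z up, the work surface at z = 0. Lengths are in m, angles in rad, forces in N, time in s.
With the tool pointing down it reaches from about 0.3 to 0.85 m from the base axis. Payload 5.4 kg.
Tool frame: the origin (TCP) lies midway between the tips of the shut fingers; the grasp point (between the pads) lies 19 mm behind it; z points along the fingers, y is the line along which they close (so a half turn about z gives the same grasp; the last joint's range is limited). The gripper opens to 85 mm and grips with 20 to 120 N. Pads are 22 mm wide; open, the fingers measure 114 mm over their backs; the gripper's body (76 mm by 85 mm) begins 54 mm behind the grasp point. The pads swing forward as they close: fully open they stand 13 mm farther back than shut.
Start: joints at [1.037, 0.158, 1.597, -0, 1.386, -0.21], TCP at [0.183, 0.545, 0.231] pointing down, gripper open.
Joint ranges: [-2.91, 2.91], [-0.94, 2.29], [0.18, 2.7], [-1.29, 4.43], [0.17, 2.64], [-3, 3]. Speed limits (rad/s): [2.57, 2.57, 3.14, 3.14, 3.14, 3.14].

INTERFACE

Orientations are given as [roll, pitch, yaw] about the fixed x, y, z axes, in that order (R = Rz(yaw) Ry(pitch) Rx(roll)).
In Python, from plant import env gives the robot as it stands.
- The arm moves only by the shell command python3 -m inch 'ROWS' [OPENING] [FORCE]. ROWS is JSON, a list that holds one entry, the list of rows, each a list of 6 numbers: the shift along the tool's x, y, z in mm, then the turn, a rotation vector about the tool's x, y, z in rad. In form: [[[tx, ty, tz, rx, ry, rz], ...]]. A call has exactly 8 rows; each row shifts and turns the commanded pose from where the row before left it, along the tool's axes as they then stand; what a row does not reach is not made up. A row lasts 1/10 s, in which the tool goes at most 50 mm and 8.59 degrees, less where a joint would pass 70% of its speed; a pose out of reach is approached as far as the arm can. A call is refused whole if a number of a shift passes 50 or a number of a turn 0.15, either way. A call with a gripper value outside its range is refused whole. OPENING is the closure, from -1 (fully open) to 1 (shut), set as the call begins (- or left out, the last holds). The fingers move at their own pace and stop on an object; FORCE is the grip in N (left out, the last holds). Time passes only in rows, so rows that do not move let the fingers close, or fill a call up. It gives the time, the measured TCP pose, the force, the opening and the grip force at its end, in the units of the state.
- env.observe(): the state, without advancing time (a new reading comes with each control period).
- env.capture(name): name is "side" or "top"; returns a dict with "pixels" (400x640x3 uint8, red, green, blue), "fx", "fy", "cx", "cy" (pixels), "pose" (4x4, takes a point from camera to world coordinates). Camera axes: x right, y up, looking along -z (the intrinsics and any distortion apply to the point x, -y, -z); pixel columns grow to the right and rows downward; lengths in m; the calibration is good to about 2 mm. A picture is of the moment at which its call begins. There is no depth.
- env.close_job(): hands the job in; it is judged then, once.
The state is a dict: "clock": time; "joints": joint angles; "dq": joint speeds; "tau": joint torques, N m; "position": TCP position; "orientation": TCP orientation; "contact_force": force on the tool from outside, world axes, zero at the start; "wrist_torque": the same for the moment, N m; "finger_gap": opening from 0.0 (shut) to 1.0 (fully open); "grasp_force": force on a finger pad.
Only numpy, scipy, OpenCV 4.12 (cv2) and the standard library are available. Lean on these libraries where they do the work, as an engineer would, in place of code of your own. Each camera call takes 0.05 s, during which the arm holds its last target. There are 200 camera calls.

## Working session

There is one attempt and no reset: what is moved stays moved. The work goes in short steps, Python scripts to look and compute and a shell command to move; the robot and the scene stay as the last step left them, time stands still between calls to the robot, and variables do not carry over. Pictures are saved under pics/ and viewed, at most 14 in all, crops included, and the job is handed in when it is done.

```bash
ls; mkdir -p pics; cat > h.py <<'E'
from plant import env
import numpy as np, cv2
def snap(cam,name):
    c=env.capture(cam); cv2.imwrite(f'pics/{name}.png',c['pixels'][:,:,::-1]); return c
def ray(c,u,v,z):
    P=np.array(c['pose']); d=P[:3,:3]@np.array([(u-c['cx'])/c['fx'],-(v-c['cy'])/c['fy'],-1]); o=P[:3,3]
    return o+d*(z-o[2])/d[2]
def proj(c,p):
    P=np.array(c['pose']); q=P[:3,:3].T@(np.array(p)-P[:3,3]); return c['cx']+c['fx']*q[0]/-q[2], c['cy']-c['fy']*q[1]/-q[2]
E
python3 - <<'E'
from h import *
for n in('top','side'):
    c=snap(n,n+'0'); print({k:c[k] for k in c if k!='pixels'})
s=env.observe(); print(s)
E
```

```text
pics
{'fx': 419.9149586019865, 'fy': 419.9149586019865, 'cx': 312.58503956962875, 'cy': 194.4747752585986, 'pose': array([[-0.02396558,  0.99597014, -0.08642411,  0.41142786],
       [-0.99966252, -0.02474157, -0.00791881, -0.04686853],
       [-0.01002517,  0.08620516,  0.99622697,  1.10953437],
       [ 0.        ,  0.        ,  0.        ,  1.        ]])}
{'fx': 504.51732557996564, 'fy': 504.51732557996564, 'cx': 314.60179933376395, 'cy': 195.5165431775704, 'pose': array([[ 0.76917143,  0.498655  , -0.39964796, -0.15250151],
       [-0.63875331,  0.58111305, -0.50428348, -0.86165537],
       [-0.01922283,  0.64315691,  0.76549309,  1.32528866],
       [ 0.        ,  0.        ,  0.        ,  1.        ]])}
{'clock': 0.1, 'joints': array([ 1.03689673e+00,  1.59000660e-01,  1.59810269e+00,  6.64578195e-06,
        1.38621291e+00, -2.10098640e-01]), 'dq': array([-0.00089214, -0.00056419, -0.00029923,  0.00012153, -0.00079819,
       -0.00125906]), 'tau': array([-5.28736182e-04, -3.96992469e+01, -3.32336855e+01, -2.64087303e-04,
        4.21852936e-03,  4.38996994e-05]), 'position': array([0.18268412, 0.54463554, 0.23040895]), 'orientation': array([-3.13990831e+00, -3.65855955e-04,  2.81779017e+00]), 'contact_force': array([ 0.02706128, -0.07629003, -0.80276155]), 'wrist_torque': array([-0.02778573,  0.01643148,  0.0337062 ]), 'grasp_force': 0.0, 'finger_gap': 0.9989893154639161}
```

View pics/top0.png

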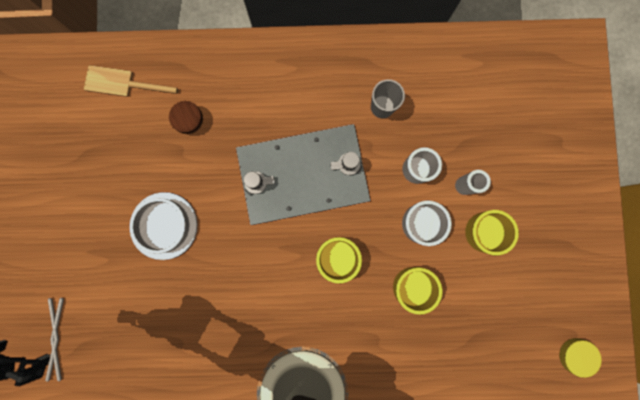

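View pics/side0.png

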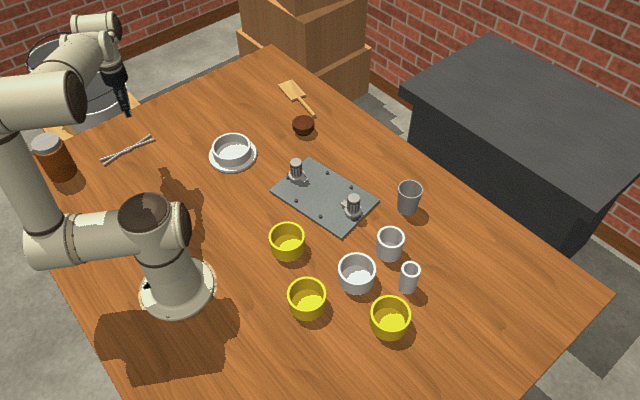

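Top view: plate around (303,174), collars at (254,182) and (348,162), m1 at (163,226), m2 (428,223), m3 (424,166), m4 (479,182), tin (388,98) and block (186,117). All three small moulds are present, along with yellow look-alikes.

```bash
cat >> h.py <<'E'
from scipy.optimize import least_squares
def bright(c,cx,cy,r,lo=110):
    "outline points of low-saturation bright blob around pixel"
    im=c['pixels'].astype(int); m=((im.max(2)-im.min(2)<45)&(im.min(2)>lo)).astype(np.uint8)
    k=np.zeros_like(m); cv2.circle(k,(int(cx),int(cy)),r,1,-1); m&=k
    cs,_=cv2.findContours(m,cv2.RETR_EXTERNAL,cv2.CHAIN_APPROX_NONE)
    return max(cs,key=cv2.contourArea)
def cup(c,u,v,r,zr,lo=110):
    "circle fit of hull outline at rim height zr -> x,y,radius,rms"
    h=cv2.convexHull(bright(c,u,v,r,lo))[:,0].astype(float)
    # densify
    h=np.vstack([np.linspace(a,b,max(2,int(np.hypot(*(b-a)))),endpoint=False) for a,b in zip(h,np.roll(h,-1,0))])
    P=np.array([ray(c,a,b,zr)[:2] for a,b in h])
    f=lambda p:np.hypot(*(P-p[:2]).T)-p[2]
    s=least_squares(f,[*P.mean(0),.05],loss='soft_l1',f_scale=.002)
    return np.round([*s.x,np.sqrt((f(s.x)**2).mean())],4)
E
python3 - <<'E'
from h import *
c=env.capture('top'); im=c['pixels']
for p in [(303,174),(270,200),(163,226),(135,226),(192,226),(428,203),(428,223),(424,150),(479,172),(290,150)]: print(p,im[p[1],p[0]])
hsv=cv2.cvtColor(im,cv2.COLOR_RGB2HSV)
i=im.astype(int); m=((i.max(2)-i.min(2)<30)).astype(np.uint8); m[:115]=0;m[235:]=0;m[:,:228]=0;m[:,378:]=0
m=cv2.morphologyEx(m,cv2.MORPH_CLOSE,np.ones((5,5)))
cs,_=cv2.findContours(m,cv2.RETR_EXTERNAL,cv2.CHAIN_APPROX_NONE); k=max(cs,key=cv2.contourArea)[:,0]
P=np.array([ray(c,*q,.012)[:2] for q in k]).astype(np.float32)
r=cv2.minAreaRect(P*1000); print('plate',r,cv2.boxPoints(r))
for n,u,v,rr,z,in [('m1fl',163,226,42,.012),('m2',428,223,30,.066),('m3',424,166,26,.084),('m4',479,182,16,.102)]:
    for lo in (100,140): print(n,lo,cup(c,u,v,rr,z,lo))
big=cv2.resize(im[110:260,120:520],None,fx=2,fy=2,interpolation=cv2.INTER_CUBIC); cv2.imwrite('pics/crop1.png',big[:,:,::-1])
E
```

```text
(303, 174) [130 133 123]
(270, 200) [131 133 124]
(163, 226) [210 216 217]
(135, 226) [59 54 50]
(192, 226) [157 147 137]
(428, 203) [192 195 189]
(428, 223) [211 217 213]
(424, 150) [181 184 176]
(479, 172) [193 199 188]
(290, 150) [130 132 123]
plate ((562.0513305664062, -13.000778198242188), (208.49630737304688, 319.0682678222656), 9.989702224731445) [[ 431.70914  126.0306 ]
 [ 487.05826 -188.20026]
 [ 692.39355 -152.03217]
 [ 637.04443  162.1987 ]]
m1fl 100 [0.4351 0.3559 0.0877 0.0009]
m1fl 140 [0.4348 0.3569 0.0867 0.0021]
m2 100 [ 0.4245 -0.3218  0.0563  0.0008]
m2 140 [ 4.245e-01 -3.220e-01  5.510e-02  4.000e-04]
m3 100 [ 5.686e-01 -3.145e-01  4.230e-02  5.000e-04]
m3 140 [ 5.688e-01 -3.153e-01  4.090e-02  5.000e-04]
m4 100 [ 0.5214 -0.4374  0.0281  0.0007]
m4 140 [ 5.220e-01 -4.379e-01  2.700e-02  4.000e-04]
```

View pics/crop1.png

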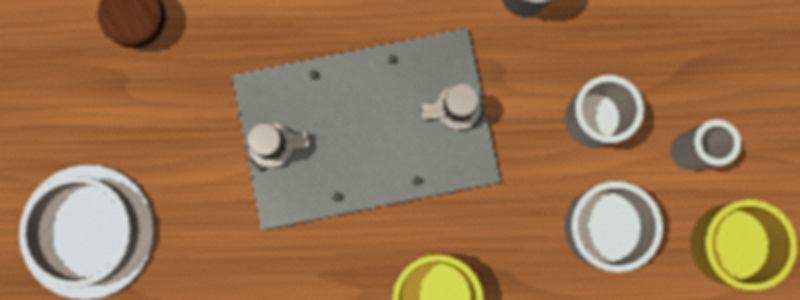

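Plate 208×319 mm and the mould radii all match the spec, with the seat at about (0.562, −0.013) and yaw about 10°. I'll move above the left collar first.

```bash
cat >> h.py <<'E'
from scipy.spatial.transform import Rotation as Rn
S=np.array([.562,-.013]); SY=.1744
def seat(x,y): return S+Rn.from_euler('z',SY).as_matrix()[:2,:2]@[x,y]
def d(x,y,z,yaw=None):
    "tool-frame shift (mm) to target at present orientation, then rz turn"
    s=env.observe(); R=Rn.from_euler('xyz',s['orientation'])
    t=R.inv().apply(np.array([x,y,z])-s['position'])*1000
    dr=0 if yaw is None else -((yaw-s['orientation'][2]+np.pi)%(2*np.pi)-np.pi)
    tilt=(R.inv()*Rn.from_euler('xyz',[np.pi,0,s['orientation'][2]])).as_rotvec()
    print('t',round(s['clock'],1),'pos',s['position'].round(4),'yaw',round(s['orientation'][2],3),'shift',t.round(1),'rz',round(dr,3),'tilt',tilt.round(3),'F',s['contact_force'].round(1),'gap',round(s['finger_gap'],3),'grip',round(s['grasp_force'],1),'j6',round(s['joints'][5],2))
E
python3 -c "
from h import *
c=env.capture('top');print(seat(0,.124),seat(0,-.124),proj(c,[*seat(0,.124),.095]),proj(c,[*seat(0,-.124),.095]))"
R='[-30,-18.7,0,0,0,0]'
python3 -m inch '[[[-30,-18.7,5,0,0,0],[-30,-18.7,0,0,0,0],[-30,-18.7,0,0,0,0],[-30,-18.7,0,0,0,0],[-30,-18.7,0,0,0,0],[-30,-18.7,0,0,0,0],[-30,-18.7,0,0,0,0],[-30,-18.7,0,0,0,0]]]' -1 60
python3 -m inch '[[[-30,-18.7,5,0,0,0],[-30,-18.7,0,0,0,0],[-30,-18.7,0,0,0,0],[-30,-18.7,0,0,0,0],[-30,-18.7,0,0,0,0],[-30,-18.7,0,0,0,0],[-30,-18.7,0,0,0,0],[-30,-18.7,0,0,0,0]]]'
python3 -m inch '[[[0,0,0,0,0,0.145],[0,0,0,0,0,0.145],[0,0,0,0,0,0.145],[0,0,0,0,0,0.145],[0,0,0,0,0,0.145],[0,0,0,0,0,0.145],[0,0,0,0,0,0.145],[0,0,0,0,0,0.145]]]'
python3 -m inch '[[[0,0,0,0,0,0.145],[0,0,0,0,0,0.145],[0,0,0,0,0,0.145],[0,0,0,0,0,0.145],[0,0,0,0,0,0],[0,0,0,0,0,0],[0,0,0,0,0,0],[0,0,0,0,0,0]]]'
python3 -c "
from h import *
d(*seat(0,.124),.040,1.08)"
```

```text
[0.54048386 0.10911902] [ 0.58351614 -0.13511902] (np.float64(251.4888225033282), np.float64(179.19899134351368)) (np.float64(351.20837174138984), np.float64(159.18954140850352))
clock: 1.0
position: [0.3635, 0.3257, 0.2262]
orientation: [-3.142, -0.0, 2.818]
contact_force: [0.4, 0.6, 1.1]
finger_gap: 0.999
grasp_force: 0.0
clock: 1.8
position: [0.5435, 0.1075, 0.2211]
orientation: [3.142, -0.0, 2.818]
contact_force: [-0.1, 0.5, -1.0]
finger_gap: 1.005
grasp_force: 0.0
clock: 2.6
position: [0.5426, 0.1087, 0.221]
orientation: [-3.141, -0.0, 1.652]
contact_force: [-0.8, -0.5, -1.4]
finger_gap: 0.999
grasp_force: 0.0
clock: 3.4
position: [0.5428, 0.1087, 0.2213]
orientation: [-3.142, -0.0, 1.079]
contact_force: [-0.0, -0.6, 0.1]
finger_gap: 1.001
grasp_force: 0.0
t 3.4 pos [0.5428 0.1087 0.2213] yaw 1.079 shift [ -0.7  -2.2 181.3] rz -0.001 tilt [-0. -0.  0.] F [-0.  -0.6  0.1] gap 1.001 grip 0.0 j6 0.47
```

```bash
python3 -c "
from h import *
c=snap('side','side1'); i=c['pixels']
cv2.imwrite('pics/s1c.png',cv2.resize(i[120:260,240:420],None,fx=4,fy=4,interpolation=cv2.INTER_CUBIC)[:,:,::-1])
for y in(.124,-.124):
  for z in (.012,.062,.09,.1): print(y,z,[ (round((a-240)*4) if j==0 else round((a-120)*4)) for j,a in enumerate(proj(c,[*seat(0,y),z]))])
"
```

```text
0.124 0.012 [228, 228]
0.124 0.062 [225, 189]
0.124 0.09 [224, 166]
0.124 0.1 [223, 158]
-0.124 0.012 [453, 369]
-0.124 0.062 [455, 331]
-0.124 0.09 [456, 309]
-0.124 0.1 [457, 301]
```

View pics/s1c.png

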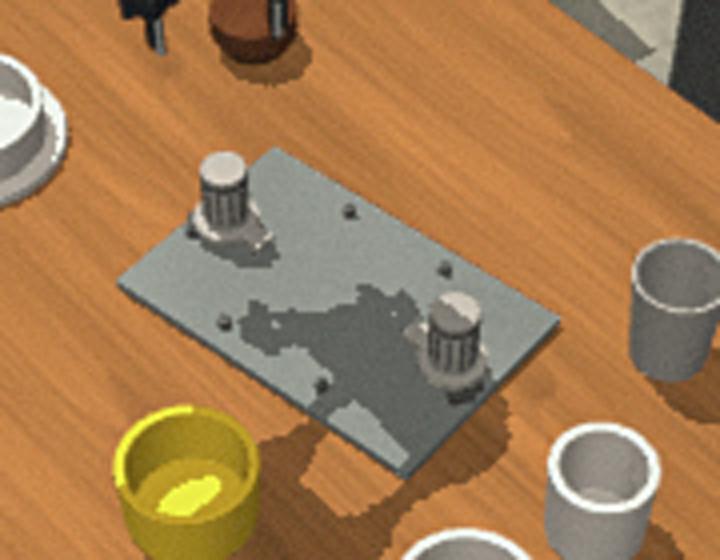

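The side view agrees: the collar tops at crop (222,165) and (455,305) fit the projection to within 1–2 mm. I'll descend, grip, lift 15 mm, turn and lower.

```bash

python3 -m inch '[[[-0.7,-2.2,40,0,0,0],[0,0,40,0,0,0],[0,0,40,0,0,0],[0,0,30,0,0,0],[0,0,20,0,0,0],[0,0,11,0,0,0],[0,0,0,0,0,0],[0,0,0,0,0,0]]]'
python3 -m inch '[[[0,0,0,0,0,0],[0,0,0,0,0,0],[0,0,0,0,0,0],[0,0,0,0,0,0],[0,0,0,0,0,0],[0,0,0,0,0,0],[0,0,0,0,0,0],[0,0,0,0,0,0]]]' 1 70
python3 -c "
from h import *
d(*seat(0,.124),.040,1.08)"
```

```text
clock: 4.25
position: [0.5415, 0.1091, 0.0413]
orientation: [3.14, -0.001, 1.078]
contact_force: [0.5, -0.3, 0.5]
finger_gap: 0.994
grasp_force: 0.0
clock: 5.05
position: [0.5407, 0.1094, 0.0414]
orientation: [3.141, -0.0, 1.078]
contact_force: [-3.3, 0.7, 6.3]
finger_gap: 0.452
grasp_force: 69.6
t 5.0 pos [0.5407 0.1094 0.0414] yaw 1.078 shift [-0.3 -0.1  1.4] rz -0.002 tilt [ 0. -0. -0.] F [-3.3  0.7  6.3] gap 0.452 grip 69.6 j6 0.47
```

```bash

python3 -m inch '[[[0,0,-5,0,0,0],[0,0,-5,0,0,0],[0,0,-5,0,0,0],[0,0,0,0,0,0],[0,0,0,0,0,-0.14],[0,0,0,0,0,-0.145],[0,0,0,0,0,-0.145],[0,0,0,0,0,-0.145]]]'
python3 -m inch '[[[0,0,0,0,0,-0.145],[0,0,0,0,0,-0.145],[0,0,0,0,0,-0.145],[0,0,0,0,0,-0.145],[0,0,0,0,0,-0.145],[0,0,0,0,0,0],[0,0,5,0,0,0],[0,0,5,0,0,0]]]'
python3 -m inch '[[[0,0,5,0,0,0],[0,0,0,0,0,0],[0,0,0,0,0,0],[0,0,0,0,0,0],[0,0,0,0,0,0],[0,0,0,0,0,0],[0,0,0,0,0,0],[0,0,0,0,0,0]]]'
```

```text
clock: 5.85
position: [0.5407, 0.1094, 0.0549]
orientation: [3.141, -0.0, 1.658]
contact_force: [5.0, 2.3, -9.8]
finger_gap: 0.456
grasp_force: 71.3
clock: 6.65
position: [0.5407, 0.1094, 0.045]
orientation: [3.141, 0.0, 2.377]
contact_force: [4.1, 2.9, -5.9]
finger_gap: 0.451
grasp_force: 71.5
clock: 7.45
position: [0.5408, 0.1094, 0.0414]
orientation: [3.141, -0.0, 2.378]
contact_force: [-2.7, 3.1, 6.5]
finger_gap: 0.451
grasp_force: 72.9
```

```bash

python3 -m inch '[[[0,0,0,0,0,0],[0,0,0,0,0,0],[0,0,0,0,0,0],[0,0,-20,0,0,0],[0,0,-40,0,0,0],[0,0,-40,0,0,0],[0,0,-10,0,0,0],[-10,-7.4,0,0,0,0]]]' -1
python3 -m inch '[[[-38,-28,0,0,0,0],[-38,-28,0,0,0,0],[-38,-28,0,0,0,0],[-38,-28,0,0,0,0],[-38,-28,0,0,0,0],[0,0,0,0,0,-0.03],[0,0,0,0,0,0],[0,0,0,0,0,0]]]'
python3 -c "
from h import *
d(*seat(0,-.124),.041,2.409)
c=snap('top','t2'); i=c['pixels']; cv2.imwrite('pics/t2c.png',cv2.resize(i[110:260,120:520],None,fx=2,fy=2,interpolation=cv2.INTER_CUBIC)[:,:,::-1])"
```

```text
clock: 8.25
position: [0.5439, 0.0972, 0.1524]
orientation: [3.139, 0.003, 2.38]
contact_force: [0.0, -1.0, -0.6]
finger_gap: 1.0
grasp_force: 0.0
clock: 9.05
position: [0.5819, -0.1347, 0.1486]
orientation: [-3.141, -0.003, 2.408]
contact_force: [-0.0, 0.3, -0.2]
finger_gap: 1.001
grasp_force: 0.0
t 9.1 pos [ 0.5819 -0.1347  0.1486] yaw 2.408 shift [ -1.8   0.9 107.6] rz -0.001 tilt [-0.001 -0.003  0.   ] F [-0.   0.3 -0.2] gap 1.001 grip 0.0 j6 -1.27
```

View pics/t2c.png

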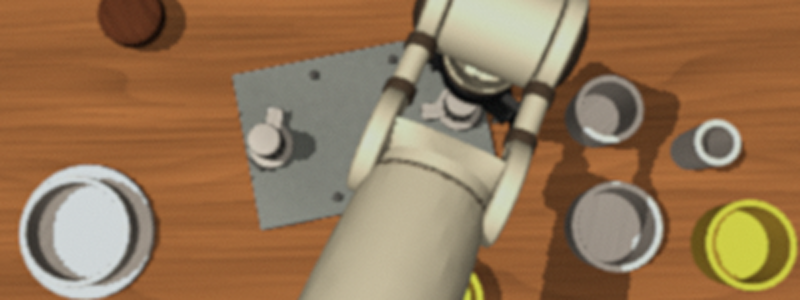

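The left toe at crop (275,115) now points along +x, so the left collar is released. The right collar gets the mirror move.

```bash

python3 -m inch '[[[-1.8,0.9,40,0,0,0],[0,0,30,0,0,0],[0,0,20,0,0,0],[0,0,17.5,0,0,0],[0,0,0,0,0,0],[0,0,0,0,0,0],[0,0,0,0,0,0],[0,0,0,0,0,0]]]'
python3 -m inch '[[[0,0,0,0,0,0],[0,0,0,0,0,0],[0,0,0,0,0,0],[0,0,0,0,0,0],[0,0,0,0,0,0],[0,0,0,0,0,0],[0,0,0,0,0,0],[0,0,0,0,0,0]]]' 1 70
python3 -m inch '[[[0,0,-5,0,0,0],[0,0,-5,0,0,0],[0,0,-5,0,0,0],[0,0,0,0,0,0],[0,0,0,0,0,0.14],[0,0,0,0,0,0.145],[0,0,0,0,0,0.145],[0,0,0,0,0,0.145]]]'
python3 -m inch '[[[0,0,0,0,0,0.145],[0,0,0,0,0,0.145],[0,0,0,0,0,0.145],[0,0,0,0,0,0.145],[0,0,0,0,0,0.145],[0,0,0,0,0,0],[0,0,5,0,0,0],[0,0,5,0,0,0]]]'
python3 -m inch '[[[0,0,5,0,0,0],[0,0,0,0,0,0],[0,0,0,0,0,0],[0,0,0,0,0,0],[0,0,0,0,0,0],[0,0,0,0,0,0],[0,0,0,0,0,0],[0,0,0,0,0,0]]]'
```

```text
clock: 9.9
position: [0.5859, -0.1363, 0.0443]
orientation: [3.141, 0.002, 2.408]
contact_force: [-0.8, -0.6, -0.3]
finger_gap: 1.001
grasp_force: 0.0
clock: 10.7
position: [0.5852, -0.1361, 0.0433]
orientation: [3.141, 0.0, 2.408]
contact_force: [-0.4, 1.7, 5.4]
finger_gap: 0.451
grasp_force: 69.9
clock: 11.5
position: [0.5842, -0.1366, 0.0563]
orientation: [-3.14, 0.0, 1.827]
contact_force: [2.4, -4.2, -9.9]
finger_gap: 0.458
grasp_force: 71.3
clock: 12.3
position: [0.5829, -0.1365, 0.0464]
orientation: [-3.138, 0.002, 1.112]
contact_force: [-5.7, -4.1, -6.0]
finger_gap: 0.458
grasp_force: 71.7
clock: 13.1
position: [0.583, -0.1365, 0.0433]
orientation: [-3.137, 0.002, 1.112]
contact_force: [-10.9, -1.7, 4.9]
finger_gap: 0.453
grasp_force: 73.0
```

```bash

python3 -m inch '[[[0,0,0,0,0,0],[0,0,0,0,0,0],[0,0,0,0,0,0],[0,0,-20,0,0,0],[0,0,-40,0,0,0],[0,0,-40,0,0,0],[0,0,-20,0,0,0],[0,0,0,0,0,-0.1]]]' -1
python3 -m inch '[[[0,0,0,0,0,-0.133],[0,0,0,0,0,-0.133],[0,0,0,0,0,-0.133],[0,0,0,0,0,-0.134],[20,-5,0,0,0,0],[40,-10,0,0,0,0],[42,-10.5,0,0,0,0],[42,-10.5,0,0,0,0]]]' 
python3 -m inch '[[[42,-10.5,0,0,0,0],[42,-10.5,0,0,0,0],[42,-10.5,0,0,0,0],[42,-10.5,0,0,0,0],[42,-10.5,0,0,0,0],[42,-10.5,0,0,0,0],[42,-10.5,0,0,0,0],[42,-10.5,0,0,0,0]]]' 
python3 -m inch '[[[30,-6.5,0,0,0,0],[0,0,0,0,0,0],[0,0,0,0,0,0],[0,0,0,0,0,0],[0,0,0,0,0,0],[0,0,0,0,0,0],[0,0,0,0,0,0],[0,0,0,0,0,0]]]' 
python3 -c "
from h import *
d(.370,.3448,.024,1.745)
c=snap('top','t3'); i=c['pixels']; cv2.imwrite('pics/t3c.png',cv2.resize(i[60:310,100:500],None,fx=2,fy=2,interpolation=cv2.INTER_CUBIC)[:,:,::-1])
print(cup(c,428,223,30,.066),cup(c,424,166,26,.084),cup(c,479,182,16,.102))"
```

```text
clock: 13.9
position: [0.5879, -0.1372, 0.1681]
orientation: [3.132, 0.0, 1.211]
contact_force: [0.9, -0.6, 0.3]
finger_gap: 0.998
grasp_force: 0.0
clock: 14.7
position: [0.5247, 0.0009, 0.1632]
orientation: [3.141, -0.0, 1.741]
contact_force: [0.6, 0.5, 0.3]
finger_gap: 1.003
grasp_force: 0.0
clock: 15.5
position: [0.3848, 0.3184, 0.1634]
orientation: [3.14, -0.001, 1.742]
contact_force: [1.4, 0.5, -0.1]
finger_gap: 0.999
grasp_force: 0.0
clock: 16.3
position: [0.3742, 0.3448, 0.1628]
orientation: [3.142, 0.0, 1.74]
contact_force: [0.0, 0.2, -0.0]
finger_gap: 1.004
grasp_force: 0.0
t 16.3 pos [0.3742 0.3448 0.1628] yaw 1.74 shift [  0.7  -4.2 138.8] rz -0.005 tilt [0. 0. 0.] F [ 0.   0.2 -0. ] gap 1.004 grip 0.0 j6 0.34
[ 0.4245 -0.3219  0.0562  0.0008] [ 5.686e-01 -3.146e-01  4.230e-02  5.000e-04] [ 0.5215 -0.4375  0.028   0.0006]
```

View pics/t3c.png

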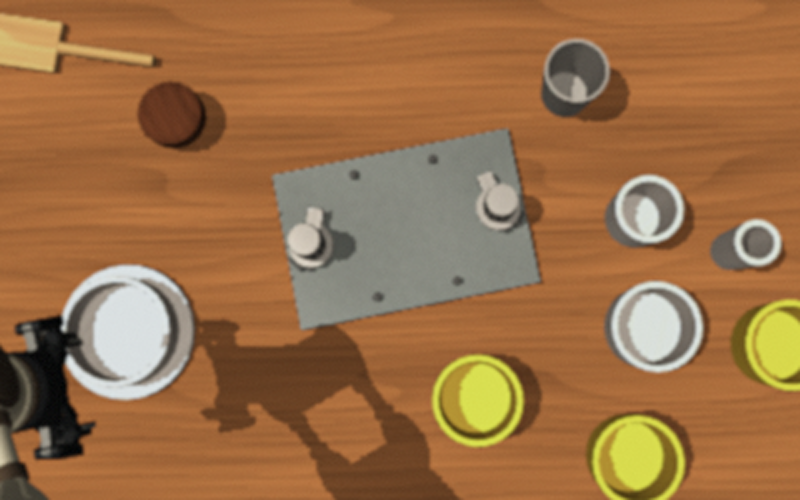

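Both toes now point along +x, the moulds have not moved, and the gripper is over m1's near wall. Descending to grip it.

```bash

python3 -m inch '[[[0.7,-4.2,30,0,0,0],[0,0,35,0,0,0],[0,0,30,0,0,0],[0,0,20,0,0,0],[0,0,14,0,0,0],[0,0,10,0,0,0],[0,0,0,0,0,0],[0,0,0,0,0,0]]]'
python3 -m inch '[[[0,0,0,0,0,0],[0,0,0,0,0,0],[0,0,0,0,0,0],[0,0,0,0,0,0],[0,0,0,0,0,0],[0,0,0,0,0,0],[0,0,0,0,0,0],[0,0,0,0,0,0]]]' 1 100
python3 -c "
from h import *
d(.370,.3448,.024,1.745)
c=env.capture('top'); print(cup(c,163,226,42,.012))"
```

```text
clock: 17.15
position: [0.3704, 0.3454, 0.0246]
orientation: [3.14, -0.0, 1.741]
contact_force: [0.2, 0.4, 0.5]
finger_gap: 1.003
grasp_force: 0.0
clock: 17.95
position: [0.3697, 0.3451, 0.0241]
orientation: [-3.141, 0.0, 1.741]
contact_force: [-1.9, -0.3, 6.1]
finger_gap: 0.076
grasp_force: 94.8
t 17.9 pos [0.3697 0.3451 0.0241] yaw 1.741 shift [-0.3  0.2  0.1] rz -0.004 tilt [-0.  0. -0.] F [-1.9 -0.3  6.1] gap 0.076 grip 94.8 j6 0.34
[0.439  0.3544 0.0851 0.0068]
```

```bash

python3 -m inch '[[[0,0,-10,0,0,0],[0,0,-20,0,0,0],[0,0,-30,0,0,0],[0,0,-30,0,0,0],[0,0,-25,0,0,0],[0,0,-15,0,0,0],[0,0,0,0,0,0],[0,0,0,0,0,0]]]'
python3 -m inch '[[[-10,2,0,0,0,0],[-20,3,0,0,0,0],[-30,5,0,0,0,0],[-35,6,0,0,0,0],[-35,6,0,0,0,0],[-35,6,0,0,0,0],[-35,6,0,0,0,0],[-35,6,0,0,0,0]]]' 
python3 -m inch '[[[-35,6,0,0,0,0],[-35,6,0,0,0,0],[-35,5,0,0,0,0],[-25,4,0,0,0,0],[-15,2,0,0,0,0],[-6.5,1.2,0,0,0,0],[0,0,0,0,0,0],[0,0,0,0,0,0]]]' 
python3 -c "
from h import *
d(.4974,-.0251,.036,1.745)
c=snap('side','s4'); i=c['pixels']; cv2.imwrite('pics/s4c.png',cv2.resize(i[80:260,240:440],None,fx=3,fy=3,interpolation=cv2.INTER_CUBIC)[:,:,::-1])"
```

```text
clock: 18.8
position: [0.369, 0.3446, 0.1528]
orientation: [-3.14, 0.001, 1.741]
contact_force: [-0.1, -0.4, -5.1]
finger_gap: 0.079
grasp_force: 94.7
clock: 19.6
position: [0.448, 0.1181, 0.1523]
orientation: [-3.139, -0.0, 1.741]
contact_force: [0.7, -0.0, -5.0]
finger_gap: 0.08
grasp_force: 94.9
clock: 20.4
position: [0.4978, -0.024, 0.1533]
orientation: [-3.141, -0.001, 1.742]
contact_force: [0.6, 0.1, -4.9]
finger_gap: 0.082
grasp_force: 94.9
t 20.4 pos [ 0.4978 -0.024   0.1533] yaw 1.742 shift [ -1.1  -0.5 117.3] rz -0.003 tilt [-0.001 -0.001  0.   ] F [ 0.6  0.1 -4.9] gap 0.082 grip 94.9 j6 -0.46
```

View pics/s4c.png

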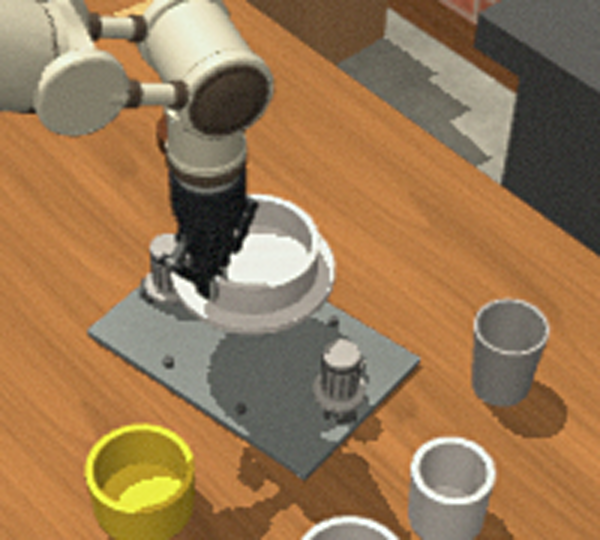

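m1 hangs level over the plate, between the collars at crop (165,265) and (340,375). Lowering it slowly.

```bash

python3 -m inch '[[[-1,-0.5,20,0,0,0],[0,0,25,0,0,0],[0,0,25,0,0,0],[0,0,15,0,0,0],[0,0,8,0,0,0],[0,0,7,0,0,0],[0,0,0,0,0,0],[0,0,0,0,0,0]]]' 
python3 -m inch '[[[0,0,2,0,0,0],[0,0,3,0,0,0],[0,0,3,0,0,0],[0,0,3,0,0,0],[0,0,3,0,0,0],[0,0,2.5,0,0,0],[0,0,0,0,0,0],[0,0,0,0,0,0]]]' 
python3 -c "
from h import *
d(.4974,-.0251,.036,1.745)"
```

```text
clock: 21.25
position: [0.4988, -0.0261, 0.0546]
orientation: [3.14, 0.001, 1.741]
contact_force: [-0.2, -0.4, -4.6]
finger_gap: 0.081
grasp_force: 95.1
clock: 22.05
position: [0.4981, -0.0261, 0.0373]
orientation: [-3.141, -0.0, 1.741]
contact_force: [-0.1, 0.2, -5.1]
finger_gap: 0.076
grasp_force: 94.8
t 22.1 pos [ 0.4981 -0.0261  0.0373] yaw 1.741 shift [ 1.1 -0.5  1.3] rz -0.004 tilt [-0. -0.  0.] F [-0.1  0.2 -5.1] gap 0.076 grip 94.8 j6 -0.47
```

```bash

python3 -m inch '[[[0,0,1,0,0,0],[0,0,1,0,0,0],[0,0,0,0,0,0],[0,0,0,0,0,0],[0,0,0,0,0,0],[0,0,0,0,0,0],[0,0,0,0,0,0],[0,0,0,0,0,0]]]' 
python3 -m inch '[[[0,0,0,0,0,0],[0,0,0,0,0,0],[0,0,0,0,0,0],[0,0,0,0,0,0],[0,0,0,0,0,0],[0,0,0,0,0,0],[0,0,0,0,0,0],[0,0,0,0,0,0]]]' -1
python3 -m inch '[[[0,0,-20,0,0,0],[0,0,-40,0,0,0],[0,0,-40,0,0,0],[0,0,-40,0,0,0],[0,-20,0,0,0,0],[0,-20,0,0,0,0],[0,0,0,0,0,0],[0,0,0,0,0,0]]]' 
python3 -c "
from h import *
d(.4974,-.0251,.036,1.745)
c=snap('top','t5'); i=c['pixels']; cv2.imwrite('pics/t5c.png',cv2.resize(i[60:310,100:500],None,fx=2,fy=2,interpolation=cv2.INTER_CUBIC)[:,:,::-1])
s=env.capture('side')
u,v=proj(s,[*S,.064]); print(cup(s,u,v,50,.064,140)); print(cup(c,428,223,30,.066),cup(c,424,166,26,.084),cup(c,479,182,16,.102))"
```

```text
clock: 22.85
position: [0.4984, -0.0262, 0.0362]
orientation: [3.141, 0.0, 1.741]
contact_force: [-4.9, 1.0, 6.4]
finger_gap: 0.078
grasp_force: 95.9
clock: 23.65
position: [0.4981, -0.0261, 0.0353]
orientation: [-3.142, -0.0, 1.741]
contact_force: [0.3, 0.3, 0.0]
finger_gap: 0.996
grasp_force: 0.0
clock: 24.45
position: [0.4588, -0.0329, 0.1753]
orientation: [3.141, 0.0, 1.74]
contact_force: [0.0, 0.7, -1.0]
finger_gap: 1.001
grasp_force: 0.0
t 24.4 pos [ 0.4588 -0.0329  0.1753] yaw 1.74 shift [  1.2  39.2 139.3] rz -0.005 tilt [0.001 0.    0.   ] F [ 0.   0.7 -1. ] gap 1.001 grip 0.0 j6 -0.5
[ 0.5559 -0.0398  0.1031  0.015 ]
[ 0.45   -0.3234  0.0526  0.0034] [ 5.687e-01 -3.147e-01  4.220e-02  4.000e-04] [ 0.5215 -0.438   0.0277  0.0006]
```

View pics/t5c.png

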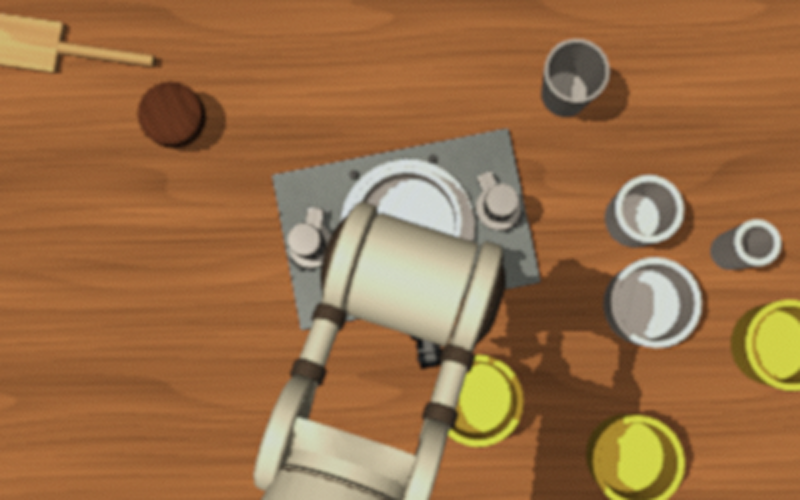

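m1's flange sits inside the stop pins (crop (355,175) and (434,160)), and contact came at the expected height. m2 has been knocked to about (0.455, −0.323), so I'll re-measure it later. Next, lock the left collar.

```bash

python3 -m inch '[[[0,0,0,0,0,-0.128],[0,0,0,0,0,-0.128],[0,0,0,0,0,-0.128],[0,0,0,0,0,-0.128],[0,0,0,0,0,-0.128],[9.7,39.9,0,0,0,0],[9.7,39.9,0,0,0,0],[9.7,39.9,0,0,0,0]]]' 
python3 -m inch '[[[9.7,39.9,0,0,0,0],[0,0,0,0,0,0],[0,0,0,0,0,0],[0,0,0,0,0,0],[0,0,15,0,0,0],[0,0,15,0,0,0],[0,0,0,0,0,0],[0,0,0,0,0,0]]]' 
python3 -c "
from h import *
d(.5407,.1094,.0414,2.38)
c=env.capture('side'); print(cup(c,358,273,32,.066,140)); i=c['pixels']; cv2.imwrite('pics/s6.png',i[:,:,::-1])"
```

```text
clock: 25.35
position: [0.5214, 0.0753, 0.1751]
orientation: [3.141, 0.0, 2.38]
contact_force: [-0.1, -1.6, -0.3]
finger_gap: 1.0
grasp_force: 0.0
clock: 26.15
position: [0.5398, 0.1091, 0.1442]
orientation: [-3.14, -0.002, 2.38]
contact_force: [0.2, -0.1, 0.5]
finger_gap: 1.003
grasp_force: 0.0
t 26.1 pos [0.5398 0.1091 0.1442] yaw 2.38 shift [ -0.6   1.  102.8] rz 0.0 tilt [-0.001 -0.002  0.   ] F [ 0.2 -0.1  0.5] gap 1.003 grip 0.0 j6 -0.83
[ 0.4521 -0.3232  0.055   0.001 ]
```

```bash

python3 -m inch '[[[-0.6,1,30,0,0,0],[0,0,30,0,0,0],[0,0,25,0,0,0],[0,0,17.5,0,0,0],[0,0,0,0,0,0],[0,0,0,0,0,0],[0,0,0,0,0,0],[0,0,0,0,0,0]]]'
python3 -m inch '[[[0,0,0,0,0,0],[0,0,0,0,0,0],[0,0,0,0,0,0],[0,0,0,0,0,0],[0,0,0,0,0,0],[0,0,0,0,0,0],[0,0,0,0,0,0],[0,0,0,0,0,0]]]' 1 70
python3 -m inch '[[[0,0,-5,0,0,0],[0,0,-5,0,0,0],[0,0,-5.5,0,0,0],[0,0,0,0,0,0],[0,0,0,0,0,0.14],[0,0,0,0,0,0.145],[0,0,0,0,0,0.145],[0,0,0,0,0,0.145]]]'
python3 -m inch '[[[0,0,0,0,0,0.145],[0,0,0,0,0,0.145],[0,0,0,0,0,0.145],[0,0,0,0,0,0.145],[0,0,0,0,0,0.145],[0,0,0,0,0,0],[0,0,5,0,0,0],[0,0,5,0,0,0]]]'
python3 -m inch '[[[0,0,3,0,0,0],[0,0,0,0,0,0],[0,0,0,0,0,0],[0,0,0,0,0,0],[0,0,0,0,0,0],[0,0,0,0,0,0],[0,0,0,0,0,0],[0,0,0,0,0,0]]]'
```

```text
clock: 27.0
position: [0.543, 0.1098, 0.0444]
orientation: [3.14, 0.002, 2.381]
contact_force: [0.2, -0.0, -0.6]
finger_gap: 1.001
grasp_force: 0.0
clock: 27.8
position: [0.5411, 0.1091, 0.0434]
orientation: [-3.139, -0.0, 2.381]
contact_force: [-5.0, -3.2, 8.1]
finger_gap: 0.457
grasp_force: 69.6
clock: 28.6
position: [0.5408, 0.109, 0.0572]
orientation: [-3.139, 0.001, 1.8]
contact_force: [1.2, -5.9, -10.4]
finger_gap: 0.453
grasp_force: 71.5
clock: 29.4
position: [0.5404, 0.109, 0.0472]
orientation: [-3.14, 0.003, 1.081]
contact_force: [-1.5, -6.1, -6.2]
finger_gap: 0.454
grasp_force: 71.6
clock: 30.2
position: [0.5404, 0.109, 0.0454]
orientation: [-3.139, 0.003, 1.081]
contact_force: [-5.3, -4.7, 1.7]
finger_gap: 0.453
grasp_force: 73.0
```

```bash

python3 -m inch '[[[0,0,0,0,0,0],[0,0,0,0,0,0],[0,0,0,0,0,0],[0,0,-20,0,0,0],[0,0,-40,0,0,0],[0,0,-40,0,0,0],[0,0,-10,0,0,0],[0,0,0,0,0,0]]]' -1
python3 -m inch '[[[-32.7,25.7,0,0,0,0],[-32.7,25.7,0,0,0,0],[-32.7,25.7,0,0,0,0],[-32.7,25.7,0,0,0,0],[-32.7,25.7,0,0,0,0],[-32.7,25.7,0,0,0,-0.03],[0,0,0,0,0,0],[0,0,0,0,0,0]]]'
python3 -c "
from h import *
d(.584,-.1365,.043,1.112)"
```

```text
clock: 31.0
position: [0.5435, 0.11, 0.1579]
orientation: [3.137, -0.003, 1.081]
contact_force: [0.9, 0.6, 0.2]
finger_gap: 1.001
grasp_force: 0.0
clock: 31.8
position: [0.5844, -0.1359, 0.153]
orientation: [-3.138, -0.0, 1.109]
contact_force: [0.4, 0.4, -0.4]
finger_gap: 1.002
grasp_force: 0.0
t 31.8 pos [ 0.5844 -0.1359  0.153 ] yaw 1.109 shift [ -0.7   0.4 110. ] rz -0.003 tilt [-0.004 -0.     0.   ] F [ 0.4  0.4 -0.4] gap 1.002 grip 0.0 j6 0.03
```

```bash

python3 -m inch '[[[-0.7,0,30,0,0,0],[0,0,30,0,0,0],[0,0,30,0,0,0],[0,0,20,0,0,0],[0,0,0,0,0,0],[0,0,0,0,0,0],[0,0,0,0,0,0],[0,0,0,0,0,0]]]'
python3 -m inch '[[[0,0,0,0,0,0],[0,0,0,0,0,0],[0,0,0,0,0,0],[0,0,0,0,0,0],[0,0,0,0,0,0],[0,0,0,0,0,0],[0,0,0,0,0,0],[0,0,0,0,0,0]]]' 1 70
python3 -m inch '[[[0,0,-5,0,0,0],[0,0,-5,0,0,0],[0,0,-5.5,0,0,0],[0,0,0,0,0,0],[0,0,0,0,0,-0.14],[0,0,0,0,0,-0.145],[0,0,0,0,0,-0.145],[0,0,0,0,0,-0.145]]]'
python3 -m inch '[[[0,0,0,0,0,-0.145],[0,0,0,0,0,-0.145],[0,0,0,0,0,-0.145],[0,0,0,0,0,-0.145],[0,0,0,0,0,-0.145],[0,0,0,0,0,0],[0,0,5,0,0,0],[0,0,5,0,0,0]]]'
python3 -m inch '[[[0,0,3,0,0,0],[0,0,0,0,0,0],[0,0,0,0,0,0],[0,0,0,0,0,0],[0,0,0,0,0,0],[0,0,0,0,0,0],[0,0,0,0,0,0],[0,0,0,0,0,0]]]'
```

```text
clock: 32.6
position: [0.5863, -0.1367, 0.047]
orientation: [3.139, -0.0, 1.111]
contact_force: [-0.0, -0.2, 0.7]
finger_gap: 1.002
grasp_force: 0.0
clock: 33.4
position: [0.5834, -0.1357, 0.0458]
orientation: [-3.137, 0.0, 1.111]
contact_force: [-10.3, 3.8, 10.1]
finger_gap: 0.455
grasp_force: 69.5
clock: 34.2
position: [0.5838, -0.1357, 0.0594]
orientation: [-3.139, -0.002, 1.691]
contact_force: [-1.3, 2.4, -10.3]
finger_gap: 0.457
grasp_force: 71.3
clock: 35.0
position: [0.5844, -0.1355, 0.0502]
orientation: [3.142, -0.003, 2.407]
contact_force: [-1.7, 5.4, -6.2]
finger_gap: 0.452
grasp_force: 71.4
clock: 35.8
position: [0.5844, -0.1355, 0.0479]
orientation: [-3.142, -0.003, 2.407]
contact_force: [-4.2, 6.2, -3.6]
finger_gap: 0.456
grasp_force: 72.3
```

```bash

python3 -m inch '[[[0,0,0,0,0,0],[0,0,0,0,0,0],[0,0,0,0,0,0],[0,0,-20,0,0,0],[0,0,-40,0,0,0],[0,0,-40,0,0,0],[0,0,-20,0,0,0],[0,0,0,0,0,0.132]]]' -1
python3 -m inch '[[[0,0,0,0,0,0.132],[0,0,0,0,0,0.132],[0,0,0,0,0,0.133],[0,0,0,0,0,0.133],[-23,-30.6,0,0,0,0],[-23,-30.6,0,0,0,0],[-23,-30.6,0,0,0,0],[-23,-30.6,0,0,0,0]]]'  0.06
python3 -m inch '[[[-23,-30.6,0,0,0,0],[-23,-30.6,0,0,0,0],[-23,-30.6,0,0,0,0],[0,0,0,0,0,0],[0,0,0,0,0,0],[0,0,0,0,0,0],[0,0,0,0,0,0],[0,0,0,0,0,0]]]' 
python3 -c "
from h import *
c=snap('top','t7'); i=c['pixels']; cv2.imwrite('pics/t7c.png',cv2.resize(i[60:330,200:540],None,fx=2,fy=2,interpolation=cv2.INTER_CUBIC)[:,:,::-1])
for lo in (100,140): print(cup(c,427,210,30,.066,lo),cup(c,424,166,26,.084,lo),cup(c,479,182,16,.102,lo))
u,v=proj(c,[*S,.024]); print(u,v,cup(c,u,v,42,.024,140))
print(ray(c,419,290,.066), ray(c,427,210,.066))
s=env.capture('side'); print(cup(s,*proj(s,[.452,-.323,.066]),32,.066,140))
d(.401,-.332,.044,1.745)"
```

```text
clock: 36.6
position: [0.5884, -0.1383, 0.1738]
orientation: [3.137, 0.01, 2.275]
contact_force: [0.2, 0.2, -0.1]
finger_gap: 1.002
grasp_force: 0.0
clock: 37.4
position: [0.4805, -0.2504, 0.1689]
orientation: [3.14, 0.002, 1.748]
contact_force: [-0.0, -0.8, -0.0]
finger_gap: 0.47
grasp_force: 0.0
clock: 38.2
position: [0.4035, -0.3322, 0.1679]
orientation: [3.141, 0.0, 1.75]
contact_force: [1.0, 0.0, -0.6]
finger_gap: 0.467
grasp_force: 0.0
[ 0.4541 -0.3202  0.055   0.0027] [ 5.686e-01 -3.145e-01  4.230e-02  5.000e-04] [ 0.5215 -0.4374  0.028   0.0007]
[ 0.4545 -0.3201  0.0542  0.0033] [ 0.5689 -0.3152  0.041   0.0006] [ 5.221e-01 -4.378e-01  2.690e-02  5.000e-04]
302.38828412520326 173.16727576802398 [ 0.5644 -0.0139  0.0878  0.0015]
[ 0.26159631 -0.29257937  0.066     ] [ 0.45627754 -0.32129921  0.066     ]
[ 0.4522 -0.3249  0.0538  0.004 ]
t 38.3 pos [ 0.4033 -0.3324  0.1678] yaw 1.75 shift [  0.8  -2.2 123.8] rz 0.005 tilt [0. 0. 0.] F [-0.1 -0.1 -0.2] gap 0.471 grip 0.0 j6 -1.1
```

View pics/t7c.png

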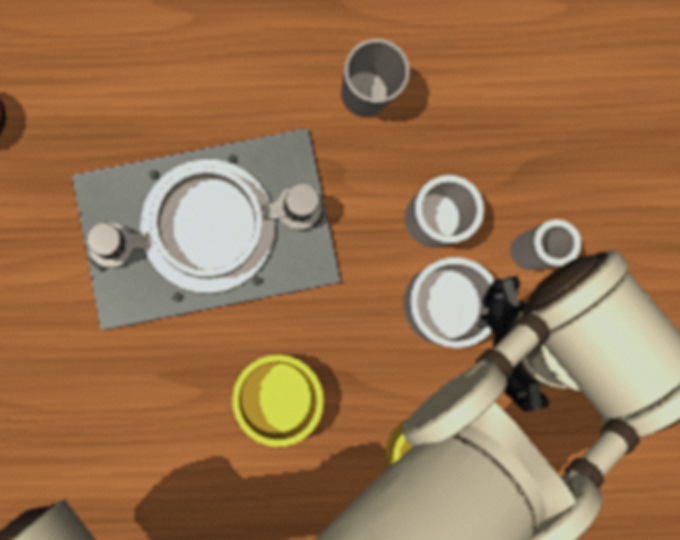

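m1 is seated, both toes (crop (145,240) and (270,210)) are on its flange, and m2 stands at crop (455,302). Gripping m2's near wall.

```bash

python3 -m inch '[[[0.5,-2.2,30,0,0,0],[0,0,35,0,0,0],[0,0,25,0,0,0],[0,0,20,0,0,0],[0,0,14,0,0,0],[0,0,0,0,0,0],[0,0,0,0,0,0],[0,0,0,0,0,0]]]'
python3 -m inch '[[[0,0,0,0,0,0],[0,0,0,0,0,0],[0,0,0,0,0,0],[0,0,0,0,0,0],[0,0,0,0,0,0],[0,0,0,0,0,0],[0,0,0,0,0,0],[0,0,0,0,0,0]]]' 1 90
python3 -m inch '[[[0,0,-10,0,0,0],[0,0,-20,0,0,0],[0,0,-30,0,0,0],[0,0,-35,0,0,0],[0,0,-15,0,0,0],[0,0,0,0,0,0],[0,0,0,0,0,0],[0,0,0,0,0,0]]]' 
python3 -c "
from h import *
d(.4974,-.0251,.070,1.745)
c=snap('side','s8'); i=c['pixels']; cv2.imwrite('pics/s8c.png',cv2.resize(i[140:320,240:460],None,fx=3,fy=3,interpolation=cv2.INTER_CUBIC)[:,:,::-1])"
```

```text
clock: 39.1
position: [0.4014, -0.3337, 0.0452]
orientation: [3.14, 0.002, 1.749]
contact_force: [-0.0, -0.1, -0.3]
finger_gap: 0.469
grasp_force: 0.0
clock: 39.9
position: [0.4017, -0.3332, 0.0454]
orientation: [3.139, 0.002, 1.749]
contact_force: [-1.6, 3.8, 7.6]
finger_gap: 0.076
grasp_force: 86.2
clock: 40.7
position: [0.3995, -0.3316, 0.1518]
orientation: [-3.14, -0.003, 1.749]
contact_force: [-0.8, 1.0, -3.9]
finger_gap: 0.074
grasp_force: 88.5
t 40.7 pos [ 0.3995 -0.3316  0.1518] yaw 1.749 shift [284.1 150.7  82.5] rz 0.004 tilt [-0.002 -0.003  0.   ] F [-0.8  1.  -3.9] gap 0.074 grip 88.5 j6 -1.1
```

View pics/s8c.png

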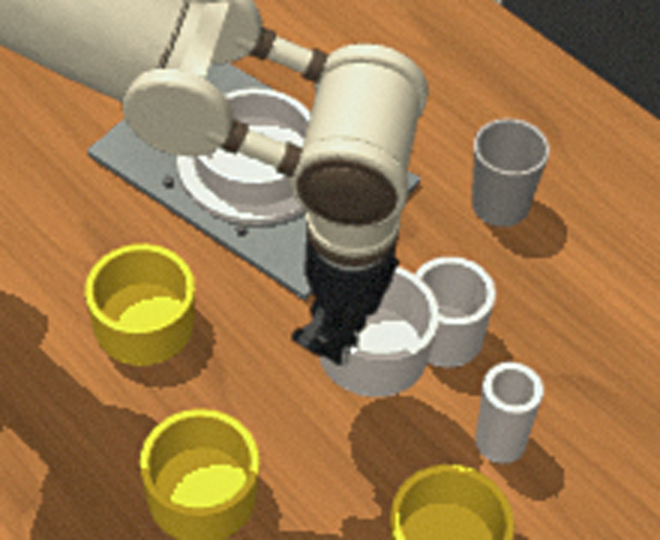

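m2 is held upright at crop (380,340). Carrying it to m1.

```bash

python3 -m inch '[[[0,0,-20,0,0,0],[5,3,-15,0,0,0],[15,9,0,0,0,0],[28,16.4,0,0,0,0],[33,19.3,0,0,0,0],[33,19.3,0,0,0,0],[33,19.3,0,0,0,0],[33,19.3,0,0,0,0]]]' 
python3 -m inch '[[[33,19.3,0,0,0,0],[33,19.3,0,0,0,0],[20,11.7,0,0,0,0],[12,6.6,0,0,0,0],[5,3,0,0,0,0],[0,0,0,0,0,0],[0,0,0,0,0,0],[0,0,0,0,0,0]]]' 
python3 -c "
from h import *
d(.5123,-.0234,.0694,1.745)
c=env.capture('top'); print(cup(c,*proj(c,[.5635,-.0142,.185]),38,.186,140))"
```

```text
clock: 41.55
position: [0.472, -0.1339, 0.1869]
orientation: [-3.139, -0.002, 1.749]
contact_force: [0.5, -0.3, -3.1]
finger_gap: 0.071
grasp_force: 88.6
clock: 42.35
position: [0.5131, -0.0259, 0.1887]
orientation: [-3.141, 0.0, 1.747]
contact_force: [-0.2, 0.3, -3.2]
finger_gap: 0.069
grasp_force: 88.6
t 42.4 pos [ 0.5131 -0.0259  0.1887] yaw 1.747 shift [  2.6  -0.3 119.3] rz 0.002 tilt [-0.  0. -0.] F [-0.2  0.3 -3.2] gap 0.069 grip 88.6 j6 -0.46
[ 0.5665 -0.009   0.0622  0.0077]
```

```bash

python3 -m inch '[[[2.6,-1,20,0,0,0],[0,0,25,0,0,0],[0,0,25,0,0,0],[0,0,15,0,0,0],[0,0,10,0,0,0],[0,0,8,0,0,0],[0,0,7,0,0,0],[0,0,4,0,0,0]]]' 
python3 -m inch '[[[0,0,2,0,0,0],[0,0,2,0,0,0],[0,0,1,0,0,0],[0,0,0.5,0,0,0],[0,0,0,0,0,0],[0,0,0,0,0,0],[0,0,0,0,0,0],[0,0,0,0,0,0]]]' 
python3 -c "
from h import *
d(.5123,-.0234,.0694,1.745)"
```

```text
clock: 43.2
position: [0.5122, -0.0228, 0.0747]
orientation: [3.141, 0.0, 1.749]
contact_force: [1.1, 0.0, -4.1]
finger_gap: 0.07
grasp_force: 88.6
clock: 44.0
position: [0.5129, -0.0229, 0.071]
orientation: [3.14, 0.001, 1.749]
contact_force: [-5.6, -0.2, 5.7]
finger_gap: 0.075
grasp_force: 90.7
t 44.0 pos [ 0.5129 -0.0229  0.071 ] yaw 1.749 shift [-0.4 -0.7  1.6] rz 0.004 tilt [0.002 0.001 0.   ] F [-5.6 -0.2  5.7] gap 0.075 grip 90.7 j6 -0.46
```

```bash

python3 -m inch '[[[0,0,0,0,0,0],[0,0,0,0,0,0],[0,0,0,0,0,0],[0,0,0,0,0,0],[0,0,-20,0,0,0],[0,0,-40,0,0,0],[0,0,-40,0,0,0],[0,0,-10,0,0,0]]]' 0.06
python3 -m inch '[[[-20,-2.3,0,0,0,0],[-40,-4.7,0,0,0,0],[-40,-4.7,0,0,0,0],[-40,-4.7,0,0,0,0],[-40,-4.7,0,0,0,0],[-40,-4.7,0,0,0,0],[-40,-4.7,0,0,0,0],[-37,-4.2,0,0,0,0]]]' 
python3 -m inch '[[[0,0,0,0,0,0],[0,0,0,0,0,0],[0,0,0,0,0,0],[0,0,0,0,0,0],[0,0,0,0,0,0],[0,0,0,0,0,0],[0,0,0,0,0,0],[0,0,0,0,0,0]]]' 
python3 -c "
from h import *
c=snap('top','t9'); i=c['pixels']; cv2.imwrite('pics/t9c.png',cv2.resize(i[60:330,200:540],None,fx=2,fy=2,interpolation=cv2.INTER_CUBIC)[:,:,::-1])
print(cup(c,*proj(c,[*S,.09]),28,.09,140),cup(c,424,166,26,.084),cup(c,479,182,16,.102))
d(.5313,-.3213,.062,1.745)"
```

```text
clock: 44.8
position: [0.5148, -0.0233, 0.1845]
orientation: [3.134, 0.004, 1.749]
contact_force: [1.4, -0.4, 0.7]
finger_gap: 0.468
grasp_force: 0.0
clock: 45.6
position: [0.5299, -0.3227, 0.1783]
orientation: [-3.141, -0.001, 1.748]
contact_force: [0.4, 0.4, -0.1]
finger_gap: 0.467
grasp_force: 0.0
clock: 46.4
position: [0.5304, -0.3209, 0.1794]
orientation: [3.142, 0.0, 1.749]
contact_force: [0.5, -0.3, -0.9]
finger_gap: 0.47
grasp_force: 0.0
[ 0.5638 -0.0113  0.0681  0.0014] [ 0.5739 -0.308   0.0365  0.0051] [ 0.5451 -0.4386  0.0121  0.0039]
t 46.5 pos [ 0.5304 -0.321   0.1793] yaw 1.749 shift [ -0.5   0.9 117.3] rz 0.004 tilt [0. 0. 0.] F [-0.2  0.1 -0.2] gap 0.466 grip 0.0 j6 -0.92
```

View pics/t9c.png

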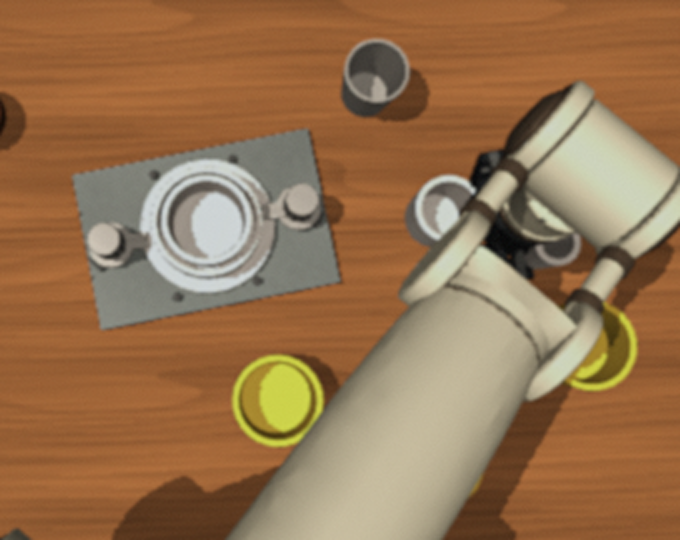

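m2 is nested (crop (208,222)) and m3 has not moved (left edge at crop 408). Gripping m3.

```bash

python3 -m inch '[[[-0.5,0.5,30,0,0,0],[0,0,35,0,0,0],[0,0,25,0,0,0],[0,0,17,0,0,0],[0,0,11,0,0,0],[0,0,0,0,0,0],[0,0,0,0,0,0],[0,0,0,0,0,0]]]'
python3 -m inch '[[[0,0,0,0,0,0],[0,0,0,0,0,0],[0,0,0,0,0,0],[0,0,0,0,0,0],[0,0,0,0,0,0],[0,0,0,0,0,0],[0,0,0,0,0,0],[0,0,0,0,0,0]]]' 1 90
python3 -c "
from h import *
d(.5123,-.0234,.0694,1.745)
i=cv2.imread('pics/t9.png'); g=i[130:215,260:345].astype(int)
m=((g.max(2)-g.min(2)<45)&(g.min(2)>165)).astype(np.uint8)
c=env.capture('top'); u,v=proj(c,[.5635,-.0142,.09]); print(u,v)
P=[]
for a in np.arange(0,2*np.pi,.05):   # bright->dark edge of m2 inner rim
    r=np.arange(10,30,.25); p=np.array([cv2.cvtColor(c['pixels'],cv2.COLOR_RGB2GRAY)[int(round(v+q*np.sin(a))),int(round(u+q*np.cos(a)))] for q in r]).astype(float)
    P.append(p)
P=np.array(P)
best=None
gray=cv2.cvtColor(c['pixels'],cv2.COLOR_RGB2GRAY).astype(np.float32)
gray=cv2.GaussianBlur(gray,(3,3),0)
A=np.linspace(0,2*np.pi,180)
def ringmean(x,y,r,z):
    uv=np.array([proj(c,[x+r*np.cos(a),y+r*np.sin(a),z]) for a in A],np.float32)
    return cv2.remap(gray,uv[:,:1],uv[:,1:],1).mean()
print(max((ringmean(.5635+dx,-.0142+dy,.052,.09)-.5*ringmean(.5635+dx,-.0142+dy,.0595,.09)-.5*ringmean(.5635+dx,-.0142+dy,.045,.09),dx,dy) for dx in np.arange(-.012,.013,.002) for dy in np.arange(-.012,.013,.002)))
"
```

```text
clock: 47.25
position: [0.5319, -0.3223, 0.063]
orientation: [3.14, 0.002, 1.749]
contact_force: [0.6, -0.6, -0.1]
finger_gap: 0.468
grasp_force: 0.0
clock: 48.05
position: [0.5318, -0.3216, 0.0624]
orientation: [3.14, 0.001, 1.749]
contact_force: [0.7, 1.8, 5.3]
finger_gap: 0.082
grasp_force: 91.3
t 48.0 pos [ 0.5318 -0.3216  0.0624] yaw 1.749 shift [297.   33.6  -7.2] rz 0.004 tilt [0.002 0.001 0.   ] F [0.7 1.8 5.3] gap 0.082 grip 91.3 j6 -0.92
301.94281196059444 168.8650689161658
(np.float32(48.692276), np.float64(-0.002), np.float64(-0.002))
```

```bash

python3 -m inch '[[[0,0,-10,0,0,0],[0,0,-20,0,0,0],[0,0,-30,0,0,0],[0,0,-35,0,0,0],[0,0,-25,0,0,0],[0,0,-12,0,0,0],[10,1.6,0,0,0,0],[25,3.9,0,0,0,0]]]' 
python3 -m inch '[[[35,5.5,0,0,0,0],[35,5.5,0,0,0,0],[35,5.5,0,0,0,0],[35,5.5,0,0,0,0],[35,5.5,0,0,0,0],[35,5.5,0,0,0,0],[30,4.7,0,0,0,0],[15,2.4,0,0,0,0]]]' 
python3 -m inch '[[[6.4,1,0,0,0,0],[0,0,0,0,0,0],[0,0,0,0,0,0],[0,0,0,0,0,0],[0,0,0,0,0,0],[0,0,0,0,0,0],[0,0,0,0,0,0],[0,0,0,0,0,0]]]' 
python3 -c "
from h import *
d(.5251,-.0217,.0944,1.745)"
```

```text
clock: 48.9
position: [0.529, -0.2861, 0.1915]
orientation: [-3.139, -0.001, 1.747]
contact_force: [-0.4, 0.3, -3.5]
finger_gap: 0.078
grasp_force: 91.5
clock: 49.7
position: [0.5222, -0.0247, 0.1906]
orientation: [-3.137, -0.003, 1.751]
contact_force: [0.1, 0.1, -3.3]
finger_gap: 0.073
grasp_force: 91.5
clock: 50.5
position: [0.5244, -0.0216, 0.1933]
orientation: [3.142, 0.0, 1.749]
contact_force: [0.5, 0.5, -3.1]
finger_gap: 0.081
grasp_force: 91.5
t 50.5 pos [ 0.5244 -0.0216  0.1933] yaw 1.749 shift [-0.2  0.7 98.9] rz 0.004 tilt [0. 0. 0.] F [ 0.5  0.5 -3.1] gap 0.081 grip 91.5 j6 -0.45
```

```bash

python3 -m inch '[[[0,0,20,0,0,0],[0,0,20,0,0,0],[0,0,18,0,0,0],[0,0,12,0,0,0],[0,0,10,0,0,0],[0,0,8,0,0,0],[0,0,5,0,0,0],[0,0,2,0,0,0]]]' 
python3 -m inch '[[[0,0,1,0,0,0],[0,0,1,0,0,0],[0,0,1,0,0,0],[0,0,0.5,0,0,0],[0,0,0,0,0,0],[0,0,0,0,0,0],[0,0,0,0,0,0],[0,0,0,0,0,0]]]' 
python3 -c "
from h import *
d(.5251,-.0217,.0944,1.745)"
```

```text
clock: 51.3
position: [0.5244, -0.0215, 0.0981]
orientation: [-3.142, -0.0, 1.749]
contact_force: [-0.0, -0.0, -3.6]
finger_gap: 0.082
grasp_force: 91.5
clock: 52.1
position: [0.5245, -0.0217, 0.0955]
orientation: [3.141, 0.001, 1.749]
contact_force: [-5.7, -0.8, 5.8]
finger_gap: 0.078
grasp_force: 93.5
t 52.1 pos [ 0.5245 -0.0217  0.0955] yaw 1.749 shift [-0.1  0.6  1.1] rz 0.004 tilt [0.    0.001 0.   ] F [-5.7 -0.8  5.8] gap 0.078 grip 93.5 j6 -0.45
```

```bash

python3 -m inch '[[[0,0,0,0,0,0],[0,0,0,0,0,0],[0,0,0,0,0,0],[0,0,0,0,0,0],[0,0,-20,0,0,0],[0,0,-40,0,0,0],[0,0,-40,0,0,0],[0,0,-10,0,0,0]]]' 0.06
python3 -m inch '[[[-20,-3.7,0,0,0,0],[-40,-7.5,0,0,0,0],[-40,-7.5,0,0,0,0],[-40,-7.5,0,0,0,0],[-40,-7.5,0,0,0,0],[-40,-7.5,0,0,0,0],[-40,-7.5,0,0,0,0],[-40,-7.5,0,0,0,0]]]' -1
python3 -m inch '[[[-40,-7.5,0,0,0,0],[-40,-7.5,0,0,0,0],[-28.7,-5.4,0,0,0,0],[0,0,0,0,0,0],[0,0,0,0,0,0],[0,0,0,0,0,0],[0,0,0,0,0,0],[0,0,0,0,0,0]]]' 
python3 -c "
from h import *
c=snap('top','t10'); s=snap('side','s10'); a=c['pixels'][100:250,230:530]; b=s['pixels'][150:300,270:450]
a=cv2.resize(a,(600,300),interpolation=2);b=cv2.resize(b,(360,300),interpolation=2); b=cv2.copyMakeBorder(b,0,0,0,240,0)
cv2.imwrite('pics/t10c.png',np.vstack([a,b])[:,:,::-1])
d(.5215,-.4375,.079,1.749)"
```

```text
clock: 52.9
position: [0.5271, -0.0221, 0.2101]
orientation: [3.133, 0.004, 1.749]
contact_force: [-0.7, -0.6, 1.5]
finger_gap: 0.469
grasp_force: 0.0
clock: 53.7
position: [0.5217, -0.3281, 0.2039]
orientation: [-3.141, -0.001, 1.749]
contact_force: [0.9, -0.2, 0.6]
finger_gap: 0.997
grasp_force: 0.0
clock: 54.5
position: [0.5216, -0.4363, 0.205]
orientation: [3.142, -0.0, 1.75]
contact_force: [0.5, 0.2, -0.2]
finger_gap: 0.998
grasp_force: 0.0
t 54.6 pos [ 0.5216 -0.4366  0.205 ] yaw 1.75 shift [ -0.8  -0.2 126. ] rz 0.001 tilt [0. 0. 0.] F [0.5 0.6 0.2] gap 0.997 grip 0.0 j6 -1.05
```

View pics/t10c.png

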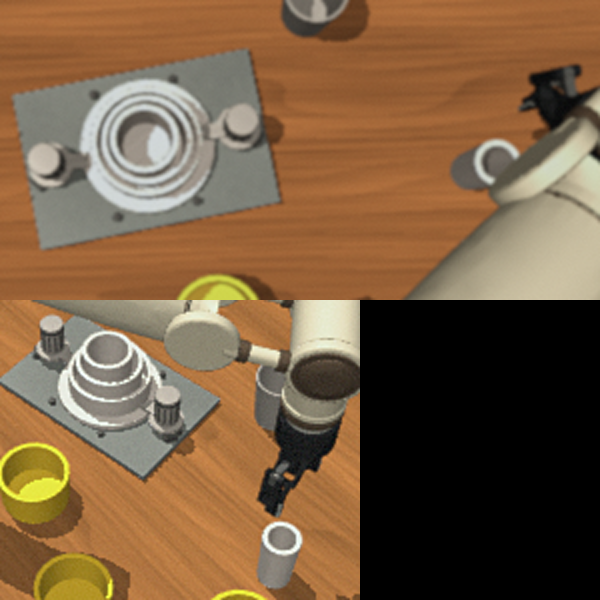

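m3 is nested (crop (144,140)). Gripping m4 from outside.

```bash

python3 -m inch '[[[-0.8,-1,30,0,0,0],[0,0,35,0,0,0],[0,0,30,0,0,0],[0,0,20,0,0,0],[0,0,11,0,0,0],[0,0,0,0,0,0],[0,0,0,0,0,0],[0,0,0,0,0,0]]]'
python3 -m inch '[[[0,0,0,0,0,0],[0,0,0,0,0,0],[0,0,0,0,0,0],[0,0,0,0,0,0],[0,0,0,0,0,0],[0,0,0,0,0,0],[0,0,0,0,0,0],[0,0,0,0,0,0]]]' 1 60
python3 -m inch '[[[0,0,-10,0,0,0],[0,0,-20,0,0,0],[0,0,-30,0,0,0],[0,0,-35,0,0,0],[0,0,-30,0,0,0],[0,0,-15,0,0,0],[0,0,0,0,0,0],[0,0,0,0,0,0]]]' 
python3 -c "
from h import *
i=cv2.imread('pics/t10.png'); gray=cv2.GaussianBlur(cv2.cvtColor(i,cv2.COLOR_BGR2GRAY).astype(np.float32),(3,3),0)
c=env.capture('top'); A=np.linspace(0,2*np.pi,180)
def rm(x,y,r,z):
    uv=np.array([proj(c,[x+r*np.cos(a),y+r*np.sin(a),z]) for a in A],np.float32); return cv2.remap(gray,uv[:,:1],uv[:,1:],1).mean()
print(max((rm(.562+dx,-.015+dy,.038,.116)-.5*rm(.562+dx,-.015+dy,.045,.116)-.5*rm(.562+dx,-.015+dy,.031,.116),.562+dx,-.015+dy) for dx in np.arange(-.008,.009,.001) for dy in np.arange(-.008,.009,.001)))
d(.5619,-.015,.129,1.749)"
```

```text
clock: 55.4
position: [0.5213, -0.4392, 0.0809]
orientation: [3.14, 0.003, 1.749]
contact_force: [0.0, -0.7, 0.2]
finger_gap: 1.0
grasp_force: 0.0
clock: 56.2
position: [0.5213, -0.439, 0.0804]
orientation: [3.14, 0.002, 1.749]
contact_force: [0.5, 0.2, 5.3]
finger_gap: 0.633
grasp_force: 63.5
clock: 57.0
position: [0.5199, -0.4376, 0.2169]
orientation: [-3.14, -0.002, 1.749]
contact_force: [0.0, 0.0, -3.2]
finger_gap: 0.627
grasp_force: 63.6
(np.float32(57.55664), np.float64(0.56), np.float64(-0.015))
t 57.0 pos [ 0.5196 -0.4372  0.216 ] yaw 1.749 shift [407.7 116.6  88.3] rz -0.0 tilt [-0.002 -0.004  0.   ] F [-0.1  0.5 -3.2] gap 0.624 grip 63.6 j6 -1.05
```

```bash

python3 -m inch '[[[10,2.8,-10,0,0,0],[25,7.1,0,0,0,0],[38,10.8,0,0,0,0],[38,10.8,0,0,0,0],[38,10.8,0,0,0,0],[38,10.8,0,0,0,0],[38,10.8,0,0,0,0],[38,10.8,0,0,0,0]]]' 
python3 -m inch '[[[38,10.8,0,0,0,0],[38,10.8,0,0,0,0],[35,9.9,0,0,0,0],[20,5.7,0,0,0,0],[12.7,3.4,0,0,0,0],[0,0,0,0,0,0],[0,0,0,0,0,0],[0,0,0,0,0,0]]]' 
python3 -c "
from h import *
d(.561,-.0165,.1204,1.749)"
```

```text
clock: 57.85
position: [0.5468, -0.1636, 0.2282]
orientation: [-3.141, -0.001, 1.749]
contact_force: [-0.0, -0.5, -1.1]
finger_gap: 0.629
grasp_force: 63.6
clock: 58.65
position: [0.5618, -0.0187, 0.2287]
orientation: [-3.141, 0.0, 1.747]
contact_force: [0.3, -0.3, -1.7]
finger_gap: 0.629
grasp_force: 63.6
t 58.6 pos [ 0.5618 -0.0187  0.2287] yaw 1.747 shift [  2.3  -0.3 108.3] rz -0.002 tilt [-0.  0. -0.] F [ 0.3 -0.3 -1.7] gap 0.629 grip 63.6 j6 -0.42
```

```bash

python3 -m inch '[[[2,-1,20,0,0,0],[0,0,20,0,0,0],[0,0,18,0,0,0],[0,0,14,0,0,0],[0,0,12,0,0,0],[0,0,10,0,0,0],[0,0,7,0,0,0],[0,0,4,0,0,0]]]' 
python3 -m inch '[[[0,0,1,0,0,0],[0,0,1,0,0,0],[0,0,1,0,0,0],[0,0,1,0,0,0],[0,0,0,0,0,0],[0,0,0,0,0,0],[0,0,0,0,0,0],[0,0,0,0,0,0]]]' 
python3 -c "
from h import *
d(.561,-.0165,.1204,1.749)"
```

```text
clock: 59.45
position: [0.5606, -0.0158, 0.1233]
orientation: [-3.141, -0.0, 1.749]
contact_force: [-0.6, 0.3, -2.2]
finger_gap: 0.631
grasp_force: 63.6
clock: 60.25
position: [0.561, -0.0158, 0.1204]
orientation: [3.141, 0.0, 1.749]
contact_force: [0.5, 0.9, 2.6]
finger_gap: 0.626
grasp_force: 64.1
t 60.2 pos [ 0.561  -0.0158  0.1204] yaw 1.749 shift [-0.6 -0.1  0. ] rz -0.0 tilt [0.001 0.    0.   ] F [0.5 0.9 2.6] gap 0.626 grip 64.1 j6 -0.42
```

Contact came at exactly the expected height. Releasing, retreating and checking.

```bash

python3 -m inch '[[[0,0,0,0,0,0],[0,0,0,0,0,0],[0,0,0,0,0,0],[0,0,0,0,0,0],[0,0,-10,0,0,0],[0,0,-30,0,0,0],[0,0,-40,0,0,0],[0,0,-20,0,0,0]]]' -1
python3 -m inch '[[[30,-20,0,0,0,0],[40,-20,0,0,0,0],[40,-20,0,0,0,0],[40,-20,0,0,0,0],[40,-20,0,0,0,0],[40,-20,0,0,0,0],[0,0,0,0,0,0],[0,0,0,0,0,0]]]'
python3 -c "
from h import *
c=snap('top','t11'); s=snap('side','s11'); a=c['pixels'][100:250,230:430]; b=s['pixels'][110:260,240:400]
a=cv2.resize(a,(400,300),interpolation=2);b=cv2.resize(b,(400,375),interpolation=2); a=cv2.copyMakeBorder(a,0,75,0,0,0)
cv2.imwrite('pics/t11c.png',np.hstack([a,b])[:,:,::-1])
print(cup(c,*proj(c,[.561,-.015,.142]),16,.142,150),cup(s,*proj(s,[.561,-.015,.142]),18,.142,150))"
```

```text
clock: 61.05
position: [0.5622, -0.0161, 0.2244]
orientation: [3.136, 0.002, 1.749]
contact_force: [0.4, -0.6, 0.7]
finger_gap: 0.999
grasp_force: 0.0
clock: 61.85
position: [0.4017, 0.1899, 0.2206]
orientation: [3.14, 0.0, 1.751]
contact_force: [-0.3, -0.4, 0.5]
finger_gap: 1.002
grasp_force: 0.0
[ 0.5655 -0.0109  0.0336  0.002 ] [ 0.5455 -0.0305  0.0444  0.0035]
```

View pics/t11c.png

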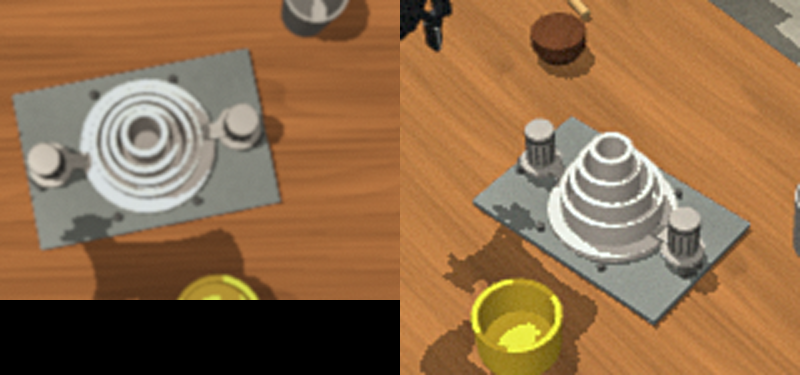

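All four moulds are nested upright (stack at crop (147,135)), with both toes (78,160) and (212,130) on the flange. Handing in.

```bash
python3 -c "
from plant import env
print(env.close_job())"
```

```text
the job is handed in; nothing more can be done
None
```

I handed the job in at about 62 s on the clock. From the last pictures, m1 is seated, m2–m4 are nested upright inside it, both collars are locked on its flange, and the block and tin were never touched. The hand-in returned no verdict.

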